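# Chuck the citrus reamer in the inclined bench drive

### The job

Take the reamer (the head that ends in a ribbed cone) out of the wooden rack and stand its shank fully home in the open chuck of the inclined drive. Then turn the chuck's sleeve clockwise, as seen looking into the mouth, until it comes to its stop and the three jaws clamp the shank hard, and let go. Leave the other two heads in the rack and do not shift or knock over the ring cutter and the small steel cup that stand among them.

Things in the scene. Friction and masses are not known exactly. Their poses are not given: they have to be found in the camera images.
- reamer: The head to fit, shank down in a rack hole. Origin: centre of the shank's lower end; z runs up to the cone. Steel shank 12 mm in diameter, z 0 to 50 mm (lowest 4 mm taper to 7 mm); white collar 26 mm in diameter, z 50 to 66 mm (grip here); white ribbed cone z 66 to 82 mm, narrowing from 26 to 9 mm. 60 to 130 g. In the rack the collar's underside lies on the rack's top. Yaw means nothing.
- ball_head: Bystander in the rack: same shank and collar as the reamer, but a 28 mm ball on top (89 mm tall in all). Same origin and axes.
- disc_head: Bystander in the rack: same shank and collar, but a flat disc 38 mm in diameter, 7 mm thick on top (73 mm tall in all). Same origin and axes.
- rack: Pale wooden block fixed to the bench, 56 (x) by 175 (y) by 55 mm tall, origin at the centre of its underside. Three 15 mm through holes in a row along its y axis at y -55, 0 and +55 mm hold the heads; which head stands where varies.
- chuck: The chuck of the inclined drive, axis leaning 35 degrees from vertical, mouth up and towards the robot's side. Origin: centre of the bore's floor, about 125 mm above the bench; z points out of the mouth along the axis. Jaws end at z 44 mm and are at least 17 mm apart as found. A reamer fully home has its shank's end at z 0, its collar from z 50 mm, its top at z 82 mm; it leans a little until clamped.
- sleeve_grip (a point): Point on the chuck's axis 34 mm out from the bore's floor, at a good height to grip the sleeve: a dark ribbed steel ring 46 mm in outer diameter, from 2 to 44 mm out from the bore's floor. Axes as the sleeve's, z out of the mouth.
- sleeve (a joint): Turn of the sleeve in rad: 0 = jaws fully open, growing clockwise looking into the mouth (right-hand turn about the direction into the bore). Starts 0 to 0.4. The jaws close together 2 mm per rad from 9.5 mm off the axis, meet the shank at 1.75, clamp it harder from there; end stop 2.2. Takes about 0.3 N m, more when clamping (up to 0.7); stays about where left.
- jaw0: Steel chuck jaw, 0 degrees round the axis: 16 mm wide, flat inner face, 12 to 44 mm out from the bore's floor. Slides radially, driven by the sleeve. When open its origin is that of the chuck; it closes along its -x.
- jaw1: Steel chuck jaw, 120 degrees round the axis: 16 mm wide, flat inner face, 12 to 44 mm out from the bore's floor. Slides radially, driven by the sleeve. When open its origin is that of the chuck; it closes along its -x.
- jaw2: Steel chuck jaw, 240 degrees round the axis: 16 mm wide, flat inner face, 12 to 44 mm out from the bore's floor. Slides radially, driven by the sleeve. When open its origin is that of the chuck; it closes along its -x.
- cutter: Bystander: loose steel ring cutter, 56 mm across, 35 mm tall, on the bench between the drive and the rack, towards the robot. Origin at the centre of its underside.
- drive: The drive unit, fixed to the bench: white base 190 (x) by 140 (y) by 12 mm, origin under its centre, x away from the mouth. It carries the inclined white motor, 68 mm in diameter, which begins 14 mm below the bore's floor (a 58 mm neck begins 6 mm below it), and a steel drip tray 14 mm high lies under the mouth, reaching to x -181 mm.
- cup: Bystander: loose steel cup, 64 mm across, 45 mm tall, between the drive and the sheet pan. Origin at the centre of its underside.

How it is judged:
By the outcome, as a careful person would: the job done as asked, in the order asked, and still so for the second after the job is handed in, with the robot touching nothing.
It also fails if it takes over 46 s, if anything falls off the work surface, if the arm or the gripper's body presses on something with over 40 N, if the wrist force passes 120 N, or if a joint passes its speed limit or range.

### The arm

A 6-joint arm with a two-finger parallel gripper is mounted at the origin on the work surface. World frame = base frame: x ahead of the robot, y to its left, z up, the work surface at z = 0. Lengths are in m, angles in degrees, forces in N, time in s.
With the tool pointing down it reaches from about 0.4 to 0.925 m from the base axis. Payload 12.5 kg.
Tool frame: the origin (TCP) lies at the very end of the fingers, on their centre line; the grasp point (between the pads) lies 19 mm behind it (robot.hold_point_z is the distance from the TCP to the grasp point, in m); z points along the fingers, y is the line along which they close (so a half turn about z gives the same grasp; the last joint's range is limited). The gripper opens to 95 mm and grips with 3 to 60 N. Pads are 20 mm wide; open, the fingers measure 119 mm over their backs; the gripper's body (75 mm by 180 mm) begins 59 mm behind the grasp point.
Start: joints at [62.074, 28.126, 89.318, -0, 62.55, -6.05], TCP at [0.233, 0.58, 0.215] pointing down, gripper open.
Joint ranges: [-177.58, 177.58], [-47.91, 125.51], [2.72, 160], [-65.01, 245.01], [3.68, 167.84], [-153.87, 153.87]. Speed limits (degrees/s): [127.2, 127.2, 159.86, 180, 180, 180].

### API

Orientations are given as a 3x3 rotation matrix whose columns are the frame's x, y, z axes.
In Python, from cell import robot, claw, solver, sensors, viewer, finish_job gives the robot as it stands. The module is installed in compiled form; this text tells all that it offers. Calls block until the motion is done:
- robot.move_to(position, orientation): joint-space move of the TCP to a pose.
- robot.move_linear(position, ori=None, rate=0.15, contact_N=None): straight line of the TCP; ori=None keeps the orientation; rate is the mean speed in m/s. With contact_N (N) it stops when the force on the tool has changed by that much, and returns True; else False.
- robot.goto_joints(angles): joint-space move.
- claw.move_gripper(opening): opening from 0.0 (shut) to 1.0 (fully open); the grip force is fixed at half the most; returns when the fingers have stopped.
- robot.wait(seconds).
- solver.inverse_kinematics(position, orientation): joint angles nearest the present ones, or None.
- sensors.sense(): the state.
- viewer.snapshot(name): name is "side" or "top" or "wrist"; returns (picture, depth): 420x560x3 uint8, red, green, blue; 420x560 float32, m along the optical axis (not along the pixel's ray), 0 where there is no reading.
- viewer.camera_model(name): a dict with "fx", "fy", "cx", "cy" (pixels), "T" (4x4, takes a point from camera to world coordinates); the wrist camera has in their place "T_tool_cam" (4x4, takes a point from camera to tool coordinates, whose origin is the TCP and whose axes are the flange's). Camera axes: x right, y up, looking along -z (the intrinsics and any distortion apply to the point x, -y, -z); pixel columns grow to the right and rows downward; lengths in m; the calibration is good to about 2 mm. A picture is of the moment at which its call begins: read the wrist's pose just before it. camera_model takes no time and is no camera call.
A pose or a line that the arm cannot do raises robot.MotionError and nothing moves.
- finish_job(): hands the job in; it is judged then, once.
The state is a dict: "t": time; "joint_positions": joint angles; "joint_velocities": joint speeds; "tau": joint torques, N m; "position": TCP position; "tcp_rot": TCP orientation; "force": force on the tool from outside, world axes, zero at the start; "moment": the same for the moment, N m; "grip_width": opening from 0.0 (shut) to 1.0 (fully open); "finger_force": force on a finger pad.
Only numpy, scipy, OpenCV 4.12 (cv2) and the standard library are available. Lean on these libraries where they do the work, as an engineer would, in place of code of your own. Each camera call takes 0.05 s, during which the arm holds its last target. There are 200 camera calls.

## Working session

There is one attempt and no reset: what is moved stays moved. The work goes in short steps, each a Python script; the robot and the scene stay as the last script left them, time stands still between calls to the robot, and variables do not carry over. Pictures are saved under pics/ and viewed, at most 10 in all, crops included, and the job is handed in when it is done.

```bash
mkdir -p pics; cat > h.py <<'E'
import numpy as np, cv2
from cell import robot, claw, solver, sensors, viewer, finish_job
np.set_printoptions(precision=4, suppress=True)
def cloud(name, pose=None):
    s=sensors.sense() if name=='wrist' else None
    im,d=viewer.snapshot(name); m=viewer.camera_model(name)
    if name=='wrist':
        T=np.eye(4);T[:3,:3]=s['tcp_rot'];T[:3,3]=s['position'];T=T@m['T_tool_cam']
    else: T=m['T']
    v,u=np.mgrid[:420,:560]
    P=np.stack([(u-m['cx'])/m['fx']*d,-(v-m['cy'])/m['fy']*d,-d],-1)@T[:3,:3].T+T[:3,3]
    P[d==0]=np.nan
    return im,d,P,T
def save(im,n): cv2.imwrite('pics/'+n+'.png',im[:,:,::-1])
E
python3 - <<'E'
from h import *
ims=[]
for n in ('side','top'):
    im,d,P,T=cloud(n); np.savez('/tmp/'+n,im=im,P=P,T=T); save(im,n)
    m=viewer.camera_model(n); print(n,{k:v for k,v in m.items()})
print(robot.hold_point_z,sensors.sense()['t'],viewer.camera_model('wrist'))
E
```

```text
side {'fx': 396.01683877603466, 'fy': 396.01683877603466, 'cx': 278.53928664157365, 'cy': 208.35433940769022, 'T': array([[-0.9506,  0.1986, -0.2387,  0.3344],
       [-0.3105, -0.617 ,  0.7231,  0.6189],
       [-0.0036,  0.7615,  0.6482,  0.6326],
       [ 0.    ,  0.    ,  0.    ,  1.    ]])}
top {'fx': 456.4181944232242, 'fy': 456.4181944232242, 'cx': 280.24576234741556, 'cy': 196.63447286166618, 'T': array([[-0.0134,  0.9972, -0.074 ,  0.4892],
       [-0.9991, -0.0164, -0.0402,  0.0048],
       [-0.0413,  0.0734,  0.9964,  1.0425],
       [ 0.    ,  0.    ,  0.    ,  1.    ]])}
0.0188 0.1 {'fx': 289.35011687666815, 'fy': 289.35011687666815, 'cx': 282.05387716123107, 'cy': 209.22255454303624, 'T_tool_cam': array([[-0.0001,  0.9587,  0.2845,  0.0805],
       [ 1.    , -0.0001,  0.0007, -0.0006],
       [ 0.0007,  0.2845, -0.9587, -0.1696],
       [ 0.    ,  0.    ,  0.    ,  1.    ]])}
```

View pics/side.png

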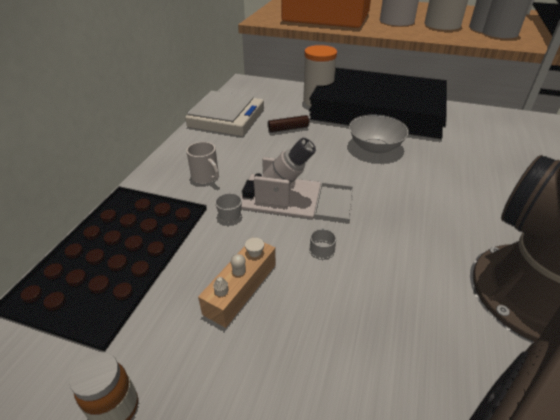

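View pics/top.png

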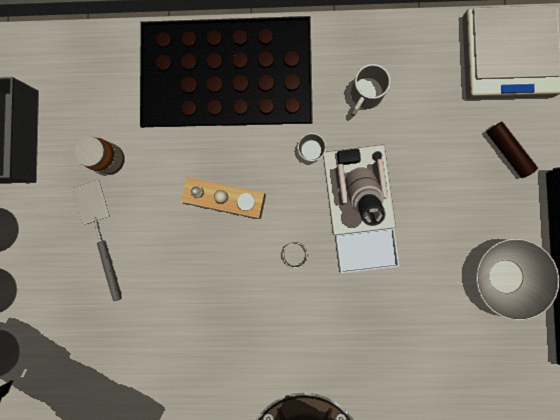

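The pictures show the rack at side (240,280) and top (223,198), with the cone at its left end in top (197,191), the ball at (221,197) and the disc at (246,202). The chuck mouth is at top (372,212), opening towards the robot. The cutter is at (294,254) and the cup at (311,148).

```bash
python3 - <<'E'
from h import *
z=np.load('/tmp/top.npz');P=z['P'];im=z['im'].astype(int)
for n,(u,v) in dict(reamer=(197,191),ball=(221,197),disc=(246,202),mouth=(372,212),bench=(290,330)).items(): print(n,P[v,u])
R=P[165:230,170:280];I=im[165:230,170:280]
m=(abs(R[...,2]-.055)<.006)
r=cv2.minAreaRect((R[m][:,:2]*1000).astype(np.float32));print('rack',r,m.sum(),np.median(R[m][:,2]))
# drive base + tray
D=P[140:280,320:405]
for lo,hi,n in((.006,.019,'base+tray'),):
    m=(D[...,2]>lo)&(D[...,2]<hi);r=cv2.minAreaRect((D[m][:,:2]*1000).astype(np.float32));print(n,r,cv2.boxPoints(r))
for n,(a,b,c,d) in dict(cutter=(238,272,278,312),cup=(130,166,295,328)).items():
    Q=P[a:b,c:d].reshape(-1,3);Q=Q[Q[:,2]>.025];print(n,np.nanmin(Q,0),np.nanmax(Q,0))
Q=D.reshape(-1,3);Q=Q[Q[:,2]>.13];print(len(Q),Q.min(0),Q.max(0))
cv2.imwrite('pics/crop.png',cv2.resize(z['im'][130:280,310:410,::-1],None,fx=4,fy=4,interpolation=2))
E
```

```text
reamer [0.575  0.2197 0.087 ]
ball [0.561  0.1676 0.0931]
disc [0.5508 0.1171 0.075 ]
mouth [ 0.5238 -0.142   0.1188]
bench [ 0.266   0.0291 -0.0022]
rack ((564.379150390625, 171.4136962890625), (175.6514434814453, 56.13880920410156), 77.35079956054688) 1523 0.05440460569987415
base+tray ((540.0008544921875, -136.42294311523438), (319.0281982421875, 146.61863708496094), 8.222825050354004) [[ 371.6417  -86.6815]
 [ 392.6116 -231.7928]
 [ 708.36   -186.1644]
 [ 687.3901  -41.0531]]
cutter [ 0.4088 -0.0116  0.0263] [0.4636 0.0413 0.0396]
cup [ 0.6427 -0.0573  0.025 ] [0.704  0.0045 0.0486]
742 [ 0.4974 -0.1602  0.13  ] [ 0.5773 -0.111   0.1765]
```

View pics/crop.png

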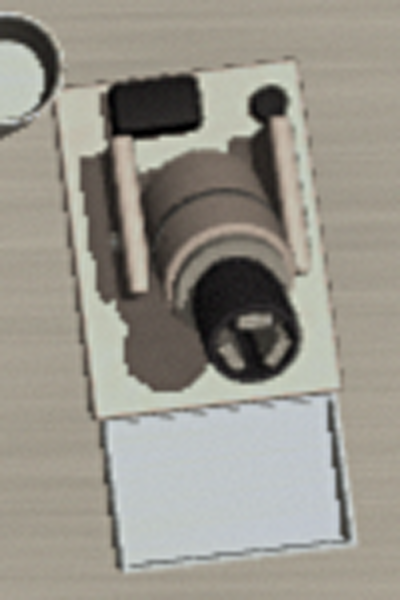

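```bash
cat >> h.py <<'E'
def Rz(a): c,s=np.cos(a),np.sin(a); return np.array([[c,-s,0],[s,c,0],[0,0,1.]])
def frame(zt,yt):
    z=np.array(zt,float);z/=np.linalg.norm(z);y=np.array(yt,float);y-=z*(y@z);y/=np.linalg.norm(y)
    return np.stack([np.cross(y,z),y,z],1)
E
python3 - <<'E'
from h import *
T=np.load('/tmp/top.npz')['T'];m=viewer.camera_model('top')
def ray(u,v,h):
    d=T[:3,:3]@np.array([(u-m['cx'])/m['fx'],-(v-m['cy'])/m['fy'],-1]);o=T[:3,3];return o+d*(h-o[2])/d[2]
cr=np.array([ray(310+x/4-.4,130+y/4-.4,.012) for x,y in((58,88),(298,62),(340,385),(96,418))]);print(cr,cr.mean(0))
ex=cr[0]-cr[3]+cr[1]-cr[2];print('yaw',np.degrees(np.arctan2(ex[1],ex[0])),np.linalg.norm(ex)/2,np.linalg.norm(cr[0]-cr[1]))
print('mouth',ray(310+252/4-.4,130+340/4-.4,.161))
q0=np.array(sensors.sense()['joint_positions'])
a=np.radians(-12.65)
for s in(1,-1):
    R=frame([0,0,-1],[s*np.cos(a),s*np.sin(a),0]);print(s,solver.inverse_kinematics([.576,.225,.16],R))
yaw=np.radians(6);za=np.array([-np.sin(.611)*np.cos(yaw),-np.sin(.611)*np.sin(yaw),np.cos(.611)])
fl=np.array([.553,-.136,.125])
for k in range(0,360,30):
    R=frame(-za,[-np.sin(yaw),np.cos(yaw),0])@Rz(np.radians(k))
    print(k,solver.inverse_kinematics(fl+za*.015,R),solver.inverse_kinematics(fl+za*.13,R))
E
```

```text
[[ 0.6667 -0.0548  0.012 ]
 [ 0.6788 -0.1904  0.012 ]
 [ 0.4961 -0.2082  0.012 ]
 [ 0.4796 -0.0722  0.012 ]] [ 0.5803 -0.1314  0.012 ]
yaw 5.43060006630247 0.18575748415562124 0.13619269352122887
mouth [ 0.5172 -0.1363  0.161 ]
1 [15.2194 30.843  93.7177 -0.     55.4393 27.8694]
-1 [  15.2194   30.843    93.7177   -0.       55.4393 -152.1306]
0 None None
30 None [ -36.8293    9.3628  125.7314   54.3015   28.701  -147.8839]
60 [ -30.5421   23.7888  124.9456   84.7926   20.0595 -145.7167] [ -36.8293    9.3628  125.7314   54.3015   28.701  -117.8839]
90 [ -30.5421   23.7888  124.9456   84.7926   20.0595 -115.7167] [-36.8293   9.3628 125.7314  54.3015  28.701  -87.8839]
120 [-30.5421  23.7888 124.9456  84.7926  20.0595 -85.7167] [-36.8293   9.3628 125.7314  54.3015  28.701  -57.8839]
150 [-30.5421  23.7888 124.9456  84.7926  20.0595 -55.7167] [-36.8293   9.3628 125.7314  54.3015  28.701  -27.8839]
180 [-30.5421  23.7888 124.9456  84.7926  20.0595 -25.7167] [-36.8293   9.3628 125.7314  54.3015  28.701    2.1161]
210 [-30.5421  23.7888 124.9456  84.7926  20.0595   4.2833] [-36.8293   9.3628 125.7314  54.3015  28.701   32.1161]
240 [-30.5421  23.7888 124.9456  84.7926  20.0595  34.2833] [-36.8293   9.3628 125.7314  54.3015  28.701   62.1161]
270 [-30.5421  23.7888 124.9456  84.7926  20.0595  64.2833] [-36.8293   9.3628 125.7314  54.3015  28.701   92.1161]
300 [-30.5421  23.7888 124.9456  84.7926  20.0595  94.2833] [-36.8293   9.3628 125.7314  54.3015  28.701  122.1161]
330 [-30.5421  23.7888 124.9456  84.7926  20.0595 124.2833] [-36.8293   9.3628 125.7314  54.3015  28.701  152.1161]
```

```bash
python3 - <<'E'
from h import *
a=np.radians(-12.65);R=frame([0,0,-1],[np.cos(a),np.sin(a),0])
robot.move_to([.576,.225,.14],R)
im,d,P,T=cloud('wrist');np.savez('/tmp/w1',im=im,P=P,T=T);save(im,'w1')
s=sensors.sense();print(s['t'],s['position'],s['grip_width'])
m=(abs(P[...,2]-.055)<.006);print('rack',cv2.minAreaRect((P[m][:,:2]*1000).astype(np.float32)),m.sum())
# head points by height
q=P[np.hypot(P[...,0]-.576,P[...,1]-.225)<.03]
for lo,hi in((.06,.068),(.068,.073),(.078,.083),(.083,.095)):
    k=q[(q[:,2]>lo)&(q[:,2]<hi)];print(lo,len(k),k.mean(0),k.min(0),k.max(0))
E
```

```text
1.9667 [0.5757 0.226  0.1402] 0.9977887188824253
rack ((562.8817749023438, 169.64498901367188), (175.70126342773438, 56.23830032348633), 77.22926330566406) 5425
0.06 62 [0.5775 0.2336 0.064 ] [0.5633 0.2246 0.06  ] [0.588  0.2367 0.0678]
0.068 135 [0.5762 0.2286 0.0712] [0.5621 0.2106 0.0681] [0.5878 0.2368 0.073 ]
0.078 158 [0.5756 0.2266 0.0803] [0.5655 0.215  0.078 ] [0.5841 0.2333 0.083 ]
0.083 190 [0.5752 0.2245 0.0858] [0.5685 0.2171 0.083 ] [0.5824 0.2308 0.0884]
```

View pics/w1.png

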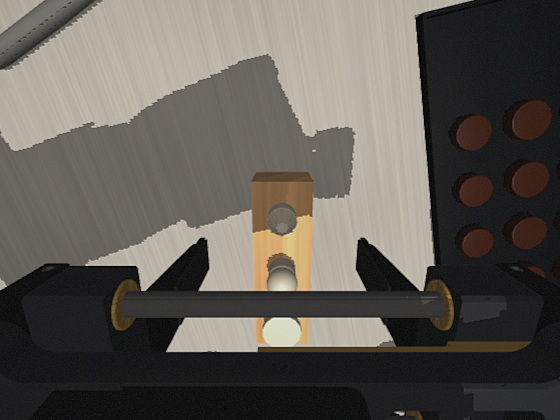

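The picture shows the reamer alone at (282,219), ball at (282,272), disc at (281,330), with the fingers either side. The rack fit and the collar rim agree on (0.575, 0.2235).

```bash
python3 - <<'E'
from h import *
a=np.radians(-12.75);R=frame([0,0,-1],[np.cos(a),np.sin(a),0])
robot.move_linear([.575,.2235,.058],R,rate=.1)
claw.move_gripper(0.0);s=sensors.sense();print(s['t'],s['position'],s['grip_width']*95,s['finger_force'])
robot.move_linear([.575,.2235,.22],R,rate=.15)
yaw=np.radians(5.4);t=np.radians(35);za=np.array([-np.sin(t)*np.cos(yaw),-np.sin(t)*np.sin(yaw),np.cos(t)])
fl=np.array([.542,-.134,.125])
Rc=frame(-za,[np.sin(yaw),-np.cos(yaw),0])
robot.move_to(fl+za*.157,Rc)
im,d,P,T=cloud('wrist');np.savez('/tmp/w2',im=im,P=P,T=T);save(im,'w2')
s=sensors.sense();print(s['t'],s['position'],fl+za*.157,s['joint_positions'],s['grip_width']*95)
E
```

```text
4.0333 [0.575  0.2235 0.058 ] 24.97357732131522 30.000035762786865
6.775 [ 0.4529 -0.1421  0.2536] [ 0.4523 -0.1425  0.2536] [-39.0964   5.005  126.5611  49.651   31.8968   6.0781] 25.292627305767244
```

View pics/w2.png

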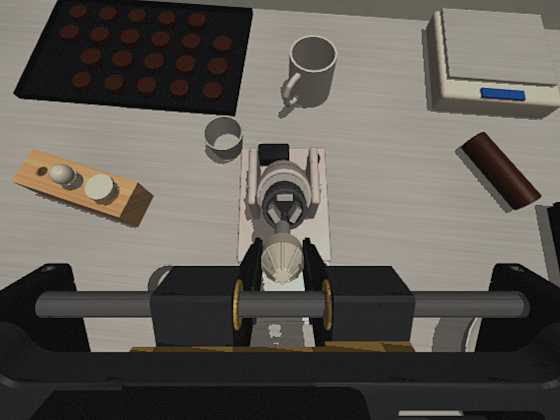

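The reamer is held straight; its cone is at (283,262), the shank runs up to (284,230), and the open mouth is at (285,205). Next I fit the chuck's solid of revolution and the shank line to this depth image.

```bash
cat > fit.py <<'E'
from h import *
from scipy.optimize import least_squares
from scipy.spatial.transform import Rotation as Ro
yaw=np.radians(5.4);t=np.radians(35);za=np.array([-np.sin(t)*np.cos(yaw),-np.sin(t)*np.sin(yaw),np.cos(t)])
C0=np.stack([np.cross([-np.sin(yaw),np.cos(yaw),0],za),[-np.sin(yaw),np.cos(yaw),0],za],1); fl0=np.array([.542,-.134,.125])
def sdf(q):
    r=np.hypot(q[:,0],q[:,1]);z=q[:,2];out=[]
    for R,a,b in((.023,.002,.044),(.034,-.1,-.014),(.029,-.03,-.006)):
        dr=r-R;dz=np.maximum(a-z,z-b)
        out.append(np.where((dr>0)&(dz>0),np.hypot(dr,dz),np.maximum(dr,dz)))
    return np.min(out,0)
def loc(p,P): 
    return (P-(fl0+C0@p[:3]))@(C0@Ro.from_rotvec([p[3],p[4],0]).as_matrix())
def fit(P,tilt=True):
    P=P[np.isfinite(P).all(-1)];p=np.zeros(5)
    for g in(.012,.008,.005,.004):
        q=loc(p,P);r=np.hypot(q[:,0],q[:,1])
        A=P[(abs(sdf(q))<g)&(q[:,2]>-.06)&(q[:,2]<.05)&~((r<.019)&(q[:,2]>0))]
        n=5 if tilt and g<.01 else 3
        f=lambda x:sdf(loc(np.r_[x,np.zeros(5-n)] if n==3 else x,A))*1e3
        p=least_squares(f,p[:n],loss='soft_l1',x_scale=.01).x;p=np.r_[p,np.zeros(5-n)]
    C=C0@Ro.from_rotvec([p[3],p[4],0]).as_matrix();fl=fl0+C0@p[:3]
    return fl,C,len(A),np.median(abs(sdf(loc(p,A)))),p
E
python3 - <<'E'
from fit import *
for n in('w2','top','side'):
    P=np.load('/tmp/%s.npz'%n)['P']
    for ti in(True,False):
        fl,C,k,e,p=fit(P.reshape(-1,3),ti);za_=C[:,2]
        print(n,fl,k,e*1e3,'axis',za_,'lean',np.degrees(np.arccos(za_[2])),'yaw',np.degrees(np.arctan2(-za_[1],-za_[0])))
z=np.load('/tmp/w2.npz');P=z['P'];Tt=z['T']@np.linalg.inv(viewer.camera_model('wrist')['T_tool_cam'])
q=(P-Tt[:3,3])@Tt[:3,:3];q=q[200:270,255:312].reshape(-1,3)
k=q[(np.hypot(q[:,0],q[:,1])<.011)&(q[:,2]>.002)&(q[:,2]<.06)]
for lo in(.01,.02,.03,.04):
    j=k[(k[:,2]>lo)&(k[:,2]<lo+.01)];print(lo,len(j),np.median(j,0),j.min(0),j.max(0))
print(k[:,2].max())
E
```

```text
w2 [ 0.5381 -0.1371  0.1242] 1930 0.44952434798689944 axis [-0.5716 -0.0612  0.8182] lean 35.091971208237084 yaw 6.110803648918371
w2 [ 0.5381 -0.1372  0.1242] 1937 0.4670515564772909 axis [-0.571  -0.054   0.8192] lean 35.0 yaw 5.4
top [ 0.5402 -0.1353  0.1244] 1156 0.6504036024507498 axis [-0.5688 -0.0596  0.8203] lean 34.881255760042194 yaw 5.983929737700418
top [ 0.5401 -0.1352  0.1244] 1155 0.6466031851556087 axis [-0.571  -0.054   0.8192] lean 35.0 yaw 5.4
side [ 0.5389 -0.1359  0.1255] 1041 0.7343468898746639 axis [-0.5695 -0.0518  0.8204] lean 34.880096569114045 yaw 5.198879159390773
side [ 0.5389 -0.136   0.1255] 1041 0.7168506973392157 axis [-0.571  -0.054   0.8192] lean 35.0 yaw 5.4
  return _methods._mean(a, axis=axis, dtype=dtype,
  ret = um.true_divide(
Traceback (most recent call last):
ValueError: zero-size array to reduction operation minimum which has no identity
```

```bash
python3 - <<'E'
from fit import *
z=np.load('/tmp/w2.npz');P=z['P'];Tt=z['T']@np.linalg.inv(viewer.camera_model('wrist')['T_tool_cam'])
q=(P-Tt[:3,3])@Tt[:3,:3]*1000
for v in range(204,284,4): print(v,q[v,283])
for v in(226,232,238,264,268):
    w=q[v,265:302];print(v,[(265+i,round(float(a[1]),1),round(float(a[2]))) for i,a in enumerate(w) if a[2]<60][::3])
cv2.imwrite('pics/c2.png',cv2.resize(z['im'][170:290,230:340,::-1],None,fx=5,fy=5,interpolation=2))
E
```

```text
204 [-10.2074   1.8403 155.279 ]
208 [-14.8273   1.8432 154.4615]
212 [-19.6794   1.8491 154.3509]
216 [-22.5493   1.8284 147.9706]
220 [-22.5278   1.7728 133.4779]
224 [ 5.6302  1.3792 40.3878]
228 [ 5.682   1.3445 31.3584]
232 [ 5.7793  1.3118 22.8774]
236 [12.9532  1.2044 -2.6944]
240 [13.195   1.1773 -9.696 ]
244 [ 12.7872   1.1585 -14.7245]
248 [ 10.9504   1.1551 -16.2493]
252 [ 10.3652   1.1399 -20.4072]
256 [  8.9632   1.1332 -22.6267]
260 [  7.117    1.1309 -23.8483]
264 [  6.8289   1.1152 -28.0594]
268 [  5.1207   1.1124 -29.3704]
272 [  2.5236   1.1171 -29.0179]
276 [  0.0394   1.1207 -28.9237]
280 [ -2.5383   1.1249 -28.7117]
226 [(276, -4.1, 42), (279, -1.7, 35), (282, 0.6, 35), (285, 2.9, 36), (288, 5.2, 41)]
232 [(275, -4.7, 34), (278, -2.3, 26), (281, -0.1, 22), (284, 2.0, 23), (287, 4.2, 25), (290, 6.7, 35)]
238 [(269, -7.7, 3), (272, -5.7, -2), (275, -3.7, -4), (278, -1.8, -7), (281, -0.0, -6), (284, 1.8, -6), (287, 3.6, -5), (290, 5.5, -5), (293, 7.4, -2), (296, 9.5, 2)]
264 [(265, -9.3, -17), (268, -7.4, -21), (271, -5.6, -22), (274, -3.8, -25), (277, -2.2, -25), (280, -0.5, -27), (283, 1.1, -28), (286, 2.8, -27), (289, 4.5, -25), (292, 6.1, -25), (295, 7.8, -24), (298, 9.7, -20), (301, 11.7, -17)]
268 [(265, -9.2, -20), (268, -7.4, -21), (271, -5.6, -23), (274, -3.8, -27), (277, -2.2, -27), (280, -0.5, -27), (283, 1.1, -29), (286, 2.7, -29), (289, 4.4, -29), (292, 6.1, -26), (295, 7.9, -24), (298, 9.7, -21), (301, 11.8, -16)]
```

View pics/c2.png

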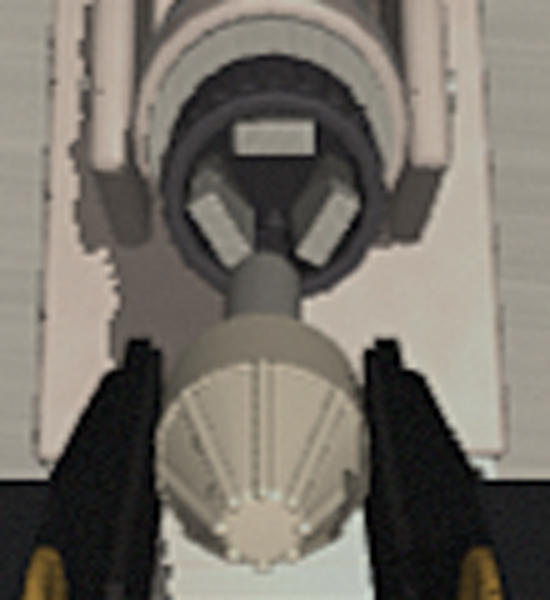

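The crop shows the shank tip in line with the mouth, with three open jaws at crop (275,137), (220,225) and (330,225). The camera sees the shank about 0.8 mm off in tool y, so I correct for that. Inserting with contact sensing.

```bash
cat >> h.py <<'E'
FL=np.array([.5385,-.1363,.1245]);YAW=np.radians(5.8);TL=np.radians(35)
ZA=np.array([-np.sin(TL)*np.cos(YAW),-np.sin(TL)*np.sin(YAW),np.cos(TL)])
RC=frame(-ZA,[np.sin(YAW),-np.cos(YAW),0])
def st():
    s=sensors.sense();print('t',s['t'],'chuck-frame tcp mm',RC.T@(np.array(s['position'])-FL)*1e3,'F',RC.T@np.array(s['force']),'M',RC.T@np.array(s['moment']),'w',s['grip_width']*95)
E
python3 - <<'E'
from h import *
robot.move_linear(FL+ZA*.108,RC,rate=.1);st()
print(robot.move_linear(FL+ZA*.068,RC,rate=.04,contact_N=8));st()
im,d,P,T=cloud('wrist');np.savez('/tmp/w3',im=im,P=P,T=T)
cv2.imwrite('pics/c3.png',cv2.resize(im[170:290,230:340,::-1],None,fx=5,fy=5,interpolation=2))
E
```

```text
t 7.4 chuck-frame tcp mm [   0.1436   -0.3208 -107.8959] F [-0.1195 -0.4896  0.7512] M [-0.0591 -0.6497 -0.0399] w 24.96575214998398
False
t 8.55 chuck-frame tcp mm [  0.0889   0.0206 -68.1645] F [0.3042 0.9015 1.0126] M [-0.0747 -0.5555 -0.0682] w 25.24394739581696
```

View pics/c3.png

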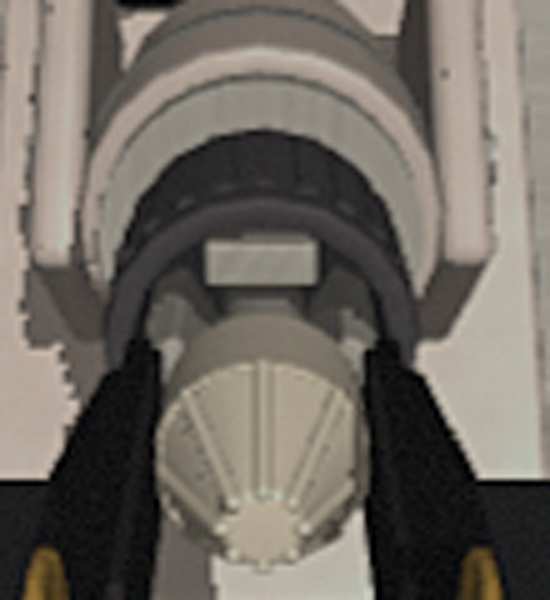

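The shank is well inside the mouth, centred between the jaws, with no contact. Pressing on to the floor.

```bash
python3 - <<'E'
from h import *
print(robot.move_linear(FL+ZA*.047,RC,rate=.02,contact_N=10));st()
robot.wait(.2);st()
E
```

```text
True
t 9.3417 chuck-frame tcp mm [ -0.0904  -0.0211 -53.0001] F [ -0.619    0.0574 -10.2814] M [-0.0564 -0.562  -0.0433] w 25.153058948351802
t 9.5417 chuck-frame tcp mm [ -0.1318   0.0143 -53.0809] F [-0.1755  0.2365 -8.1591] M [-0.0873 -0.6022 -0.0457] w 25.524491993293267
```

```bash
python3 - <<'E'
from h import *
for n in('top','w3'):
    P=np.load('/tmp/%s.npz'%n)['P'].reshape(-1,3);q=(P-FL)@RC*[1,1,-1]*1e3;r=np.hypot(q[:,0],q[:,1])
    for lo,hi in((-20,-10),(-10,0),(0,10),(10,20),(20,35)):
        k=q[(q[:,2]>lo)&(q[:,2]<hi)&(r>27)&(r<75)];rr=np.hypot(k[:,0],k[:,1]);print(n,lo,len(k),rr.min() if len(k) else 0, k[:,:2].min(0) if len(k) else 0,k[:,:2].max(0) if len(k) else 0)
st();q=np.array(sensors.sense()['joint_positions'])
claw.move_gripper(.66);st()
q[5]=-128;robot.goto_joints(q);st();print(sensors.sense()['joint_positions'],solver.inverse_kinematics(FL+ZA*.015,sensors.sense()['tcp_rot']))
im,d,P,T=cloud('wrist');np.savez('/tmp/w4',im=im,P=P,T=T);save(im[130:330,150:410],'w4')
E
```

```text
top -20 202 28.04021869573197 [-22.3907 -34.3924] [35.4656 31.19  ]
top -10 87 27.07396637732017 [-20.1344 -29.7564] [32.7866 26.444 ]
top 0 0 0 0 0
top 10 0 0 0 0
top 20 1 27.408486843121295 [ 24.3124 -12.6543] [ 24.3124 -12.6543]
w3 -20 742 27.988592224942266 [-16.5719 -32.5861] [33.452  34.2582]
w3 -10 273 27.009954291225185 [ -8.0688 -27.9159] [28.7654 29.2763]
w3 0 0 0 0 0
w3 10 0 0 0 0
w3 20 0 0 0 0
t 9.5417 chuck-frame tcp mm [ -0.1318   0.0143 -53.0809] F [-0.1755  0.2365 -8.1591] M [-0.0873 -0.6022 -0.0457] w 25.524491993293267
t 10.3583 chuck-frame tcp mm [ -0.3996  -0.1686 -52.9667] F [ 0.1033  0.3582 -0.2849] M [-0.0366 -0.4895 -0.0045] w 62.630338782558475
t 12.0417 chuck-frame tcp mm [ -0.1214   0.0176 -53.0932] F [-0.0236  0.5639  0.7795] M [-0.0944 -0.3252 -0.0824] w 62.902089472216026
[ -33.5678   18.2035  127.4106   75.1329   22.1065 -127.9491] [ -31.5623   23.0905  126.7483   87.1583   20.3904 -139.0252]
```

View pics/w4.png

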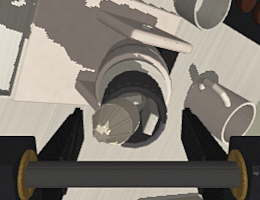

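```bash
python3 - <<'E'
from h import *
R=np.array(sensors.sense()['tcp_rot'])
print(robot.move_linear(FL+ZA*.015,R,rate=.04,contact_N=10));st()
claw.move_gripper(0.0);st()
q=np.array(sensors.sense()['joint_positions']);print(q)
for i in range(3):
    q[5]+=12;robot.goto_joints(q);s=sensors.sense();print(s['joint_positions'][5],s['tau'][5]);st()
E
```

```text
False
t 13.1917 chuck-frame tcp mm [  0.0572   0.0143 -15.1463] F [-0.5833 -0.421  -0.2411] M [-0.0711 -0.4115 -0.0367] w 62.78676404137187
t 13.6333 chuck-frame tcp mm [  0.4247  -0.0617 -15.1531] F [ 3.0298 -1.8028 -3.1004] M [ 0.2364  0.1911 -0.0963] w 45.93893925687668
[ -31.557    23.0656  126.7286   87.1502   20.4264 -139.0246]
-127.24114343408775 0.3952352609485388
t 13.95 chuck-frame tcp mm [  0.4294  -0.0604 -15.1535] F [ 1.7979 -1.2654 -0.4207] M [ 0.1442 -0.1724  0.2474] w 45.915243139036214
-115.39784944552868 0.3518862370401621
t 14.2667 chuck-frame tcp mm [  0.3765  -0.083  -15.1578] F [ 1.1946 -0.9698 -1.4763] M [ 0.1392 -0.2933  0.2416] w 45.68756004300944
-103.45948703847466 0.34472803585231304
t 14.5833 chuck-frame tcp mm [  0.3563  -0.0944 -15.1418] F [ 2.1422 -0.3607 -1.5223] M [ 0.2603 -0.4172  0.2506] w 45.69311737225995
```

Sleeve gripped at 46 mm, turning with about 0.3 N m as expected. Continuing while watching torque.

```bash
python3 - <<'E'
from h import *
q=np.array(sensors.sense()['joint_positions']);q[5]=-103
for i in range(12):
    q[5]+=10;robot.goto_joints(q);s=sensors.sense()
    F=np.array(s['force']);M=RC.T@np.array(s['moment'])
    print(round(s['t'],2),'cmd',q[5],'j6 %.2f tau %.3f |F| %.1f Mz %.3f w %.2f'%(s['joint_positions'][5],s['tau'][5],np.linalg.norm(F),M[2],s['grip_width']*95))
    if abs(s['tau'][5])>1.0 or np.linalg.norm(F)>25: break
E
```

```text
14.88 cmd -93.0 j6 -93.45 tau 0.366 |F| 2.7 Mz 0.226 w 45.96
15.17 cmd -83.0 j6 -83.45 tau 0.361 |F| 2.1 Mz 0.213 w 46.23
15.46 cmd -73.0 j6 -73.45 tau 0.358 |F| 2.7 Mz 0.298 w 45.80
15.75 cmd -63.0 j6 -63.45 tau 0.353 |F| 2.5 Mz 0.202 w 45.93
16.04 cmd -53.0 j6 -53.45 tau 0.347 |F| 1.3 Mz 0.295 w 46.31
16.33 cmd -43.0 j6 -43.45 tau 0.340 |F| 3.4 Mz 0.348 w 45.95
16.62 cmd -33.0 j6 -33.46 tau 0.381 |F| 2.6 Mz 0.269 w 45.74
16.92 cmd -23.0 j6 -23.46 tau 0.473 |F| 3.9 Mz 0.138 w 45.97
17.21 cmd -13.0 j6 -13.46 tau 0.533 |F| 5.2 Mz 0.059 w 46.04
17.5 cmd -3.0 j6 -3.45 tau 0.543 |F| 6.4 Mz 0.087 w 45.68
17.79 cmd 7.0 j6 6.59 tau 0.358 |F| 5.9 Mz 0.082 w 44.56
18.08 cmd 17.0 j6 16.59 tau 0.307 |F| 6.7 Mz 0.082 w 45.79
```

```bash
python3 - <<'E'
from h import *
claw.move_gripper(.62);st()
im,d,P,T=cloud('wrist');np.savez('/tmp/w5',im=im)
q=np.array(sensors.sense()['joint_positions'])
R=RC@Rz(0)
qq=solver.inverse_kinematics(FL+ZA*.015,sensors.sense()['tcp_rot']);q=np.array(qq)
q[5]=-60;robot.goto_joints(q)
claw.move_gripper(0.0);st()
q=np.array(sensors.sense()['joint_positions']);a=q[5]
for i in range(10):
    q[5]+=3;robot.goto_joints(q);s=sensors.sense()
    F=np.array(s['force']);M=RC.T@np.array(s['moment'])
    print(round(s['t'],2),'d %.2f tau %.3f |F| %.1f Mz %.3f w %.2f'%(s['joint_positions'][5]-a,s['tau'][5],np.linalg.norm(F),M[2],s['grip_width']*95))
E
```

```text
t 18.5917 chuck-frame tcp mm [  0.3179   0.0102 -15.0807] F [0.967  0.1569 0.325 ] M [ 0.0405 -0.4963  0.0278] w 58.59320716631057
t 20.25 chuck-frame tcp mm [  0.003    0.033  -15.0103] F [ 0.3854  0.4707 -0.7729] M [-0.0521 -0.455  -0.2201] w 45.159921176302525
20.5 d 2.93 tau 0.637 |F| 1.6 Mz -0.328 w 45.71
20.75 d 5.88 tau 0.727 |F| 4.7 Mz -0.501 w 45.87
21.0 d 8.86 tau 0.522 |F| 5.7 Mz -0.322 w 45.73
21.25 d 11.87 tau 0.347 |F| 7.2 Mz -0.167 w 45.86
21.5 d 14.87 tau 0.303 |F| 7.8 Mz -0.149 w 46.09
21.75 d 17.88 tau 0.283 |F| 6.7 Mz -0.137 w 45.66
22.0 d 20.89 tau 0.143 |F| 6.5 Mz -0.022 w 45.53
22.25 d 23.89 tau 0.141 |F| 6.6 Mz 0.035 w 45.16
22.5 d 26.87 tau 0.153 |F| 6.5 Mz 0.014 w 44.93
22.75 d 29.87 tau 0.144 |F| 6.4 Mz 0.032 w 44.46
```

```bash
python3 - <<'E'
from h import *
claw.move_gripper(.62)
q=np.array(sensors.sense()['joint_positions']);q[5]=16.6;robot.goto_joints(q);st()
im,d,P,T=cloud('wrist');np.savez('/tmp/w6',im=im,P=P,T=T)
a=np.load('/tmp/w5.npz')['im'][165:285,225:340];b=im[165:285,225:340]
c=cv2.resize(np.hstack([a,b]),None,fx=3.45,fy=3.45,interpolation=2);c=np.clip(c.astype(float)*1.5,0,255).astype(np.uint8);save(c,'w56')
fl,C,k,e,p=__import__('fit').fit(P.reshape(-1,3));print(fl,C[:,2],k,e)
E
```

```text
t 24.0667 chuck-frame tcp mm [ -0.0039   0.0917 -14.9704] F [ 0.5192 -0.2286  0.4868] M [ 0.0399 -0.5024 -0.0218] w 58.77666728391156
[ 0.5382 -0.1366  0.1244] [-0.5662 -0.0575  0.8223] 5974 0.00040825935562895967
```

View pics/w56.png

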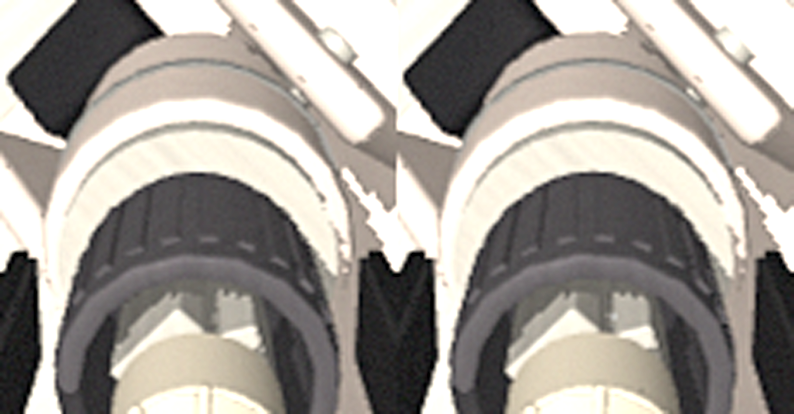

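The ribs sit at the same pixels in both halves (left 127,168,210,248,281; right, shifted by 397, 128,169,211,249,281). So the second pull, peaking at 0.73 N m, did not move the sleeve, which means it is at its stop. I'll confirm with one more short pull and a numeric comparison, then retreat.

```bash
python3 - <<'E'
from h import *
q=np.array(sensors.sense()['joint_positions']);q[5]=-30;robot.goto_joints(q)
claw.move_gripper(0.0)
qs=np.array(sensors.sense()['joint_positions']);a=qs[5]
for i in range(5):
    qs[5]+=1.5;robot.goto_joints(qs);s=sensors.sense()
    print(round(s['t'],2),'d %.2f tau %.3f |F| %.1f'%(s['joint_positions'][5]-a,s['tau'][5],np.linalg.norm(s['force'])))
claw.move_gripper(.62);q[5]=16.6;robot.goto_joints(q);st()
im,d,P,T=cloud('wrist');np.savez('/tmp/w7',im=im,P=P,T=T)
g=lambda i,b:cv2.cvtColor(i,cv2.COLOR_RGB2GRAY)[b[0]:b[1],b[2]:b[3]].astype(np.float64)
I=[np.load('/tmp/w%d.npz'%k)['im'] for k in(5,6,7)]
for n,b in dict(sleeve=(217,242,260,310),static=(170,212,245,320)).items():
    w=cv2.createHanningWindow((b[3]-b[2],b[1]-b[0]),cv2.CV_64F)
    print(n,[cv2.phaseCorrelate(g(I[i],b),g(I[j],b),w) for i,j in((0,1),(1,2))])
E
```

```text
25.57 d 1.45 tau 0.736 |F| 3.0
25.82 d 2.94 tau 0.868 |F| 4.3
26.07 d 4.44 tau 0.953 |F| 5.4
26.32 d 5.97 tau 0.805 |F| 6.7
26.57 d 7.47 tau 0.820 |F| 7.3
t 27.7667 chuck-frame tcp mm [ -0.0577   0.111  -14.9543] F [-0.6632  0.9301  0.1823] M [ 0.0564 -0.467   0.011 ] w 58.80433247567711
sleeve [((-0.3206533992155123, 0.5213736181725679), 0.9121534048304757), ((0.013528433322065325, 0.4527828379312844), 0.9003708261603531)]
static [((0.3008901751493269, 0.44218880188899945), 1.1256489777858494), ((0.45648626114054025, 0.61343636897643), 1.0252352621722762)]
```

Torque reached 0.95 N m without the sleeve turning, so it is hard on its stop. Now I retreat and verify.

```bash
python3 - <<'E'
from h import *
robot.move_linear(FL+ZA*.16,sensors.sense()['tcp_rot'],rate=.1);st()
im,d,P,T=cloud('wrist')
q=((P-FL)@RC*[1,1,-1]*1e3).reshape(-1,3);r=np.hypot(q[:,0],q[:,1])
k=q[(r<15)&(q[:,2]>60)&(q[:,2]<95)]
t=k[k[:,2]>np.percentile(k[:,2],97)-1.5];print('top z',np.percentile(k[:,2],[50,90,98]),'top ctr',t.mean(0),'bounds',k.min(0),k.max(0))
I,_,Pt,_=cloud('top')
for n,(a,b,c,e) in dict(cutter=(238,272,278,312),cup=(130,166,295,328)).items():
    Q=Pt[a:b,c:e].reshape(-1,3);Q=Q[Q[:,2]>.025];print(n,np.nanmin(Q,0),np.nanmax(Q,0))
x=cv2.resize(im[150:270,210:350],None,fx=3,fy=3);y=cv2.resize(I[120:300,170:410],(480,360));save(np.hstack([x[:,:320] if 0 else cv2.resize(x,(320,360)),y]),'fin')
E
```

```text
t 29.4167 chuck-frame tcp mm [  -0.17     -0.0603 -159.6449] F [ 0.2312 -0.2017 -0.3916] M [ 0.0084 -0.5011  0.0166] w 59.153695472630325
top z [73.0449 81.9913 82.8471] top ctr [-0.4138  0.9874 82.2285] bounds [-13.702  -12.4156  60.0572] [12.1954 14.0945 84.0279]
cutter [ 0.409  -0.0116  0.0261] [0.4635 0.0413 0.0375]
cup [ 0.6428 -0.0573  0.0251] [0.7043 0.0045 0.0504]
```

View pics/fin.png

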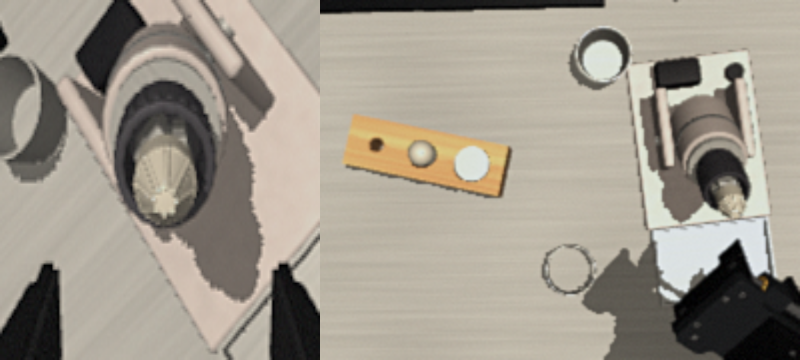

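The picture shows the reamer upright on the chuck's axis (left panel, cone at 163,190), with its top measured at 82 mm. The ball and disc heads are still in the rack at (422,152) and (471,163), and the cutter and cup have not moved.

```bash
python3 -c "
from h import *
print(finish_job())"
```

```text
the job is handed in; nothing more can be done
None
```

I handed the job in at about 29.5 s: the reamer is fully home in the chuck (top measured at 82 mm), the sleeve is turned to its stop and released, and the other two heads, the cutter and the cup are where they were.

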